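# Stand the milk jug spout-over-tongue and open its lid

## Robot

A 7-joint arm with a two-finger parallel gripper is mounted at the origin on the work surface. World frame = base frame: x ahead of the robot, y to its left, z up, the work surface at z = 0. Lengths are in m, angles in rad, forces in N, time in s.
With the tool pointing down it reaches from about 0.425 to 0.875 m from the base axis. Payload 4.7 kg.
Tool frame: the origin (TCP) lies between the finger pads; the fingertips stand 8 mm ahead of it and the grasp point (between the pads) lies 11 mm behind it; z points along the fingers, y is the direction in which the jaws open and shut (so a half turn about z gives the same grasp; the last joint's range is limited). The gripper opens to 87 mm and grips with 3 to 60 N. Pads are 19 mm wide; open, the fingers measure 117 mm over their backs; the gripper's body (75 mm by 190 mm) begins 51 mm behind the grasp point.
Start: joints at [-1.255, 0.321, -0.07, 1.45, 0.023, 1.371, -0.057], TCP at [0.193, 0.621, 0.201] pointing down, gripper open.
Joint ranges: [-2.86, 2.86], [-0.3, 2.09], [-1.38, 1.24], [0.06, 2.45], [-1.56, 4.7], [0.09, 2.05], [-2.69, 2.69]. Speed limits (rad/s): [2.57, 2.57, 3.14, 3.14, 3.14, 3.14, 3.14].

## Interface

Orientations are given as a rotation vector (axis times angle).
In Python, from bench import ctrl, optics, ticket gives the robot as it stands.
- The arm moves only by the tool play_rows, never from a script. Its argument "motion" is a list of rows, each a list of 5 numbers: the closure, from 0 (fully open) to 1 (shut), then the shift along the tool's x, y, z in cm, then the turn about the tool's z in rad. In form: [[jaw, tx, ty, tz, spin], ...]. A call has 1 to 20 rows; each row shifts and turns the commanded pose from where the row before left it, along the tool's axes as they then stand; what a row does not reach is not made up. A row lasts 1/8 s, in which the tool goes at most 62.5 mm and 10.7 degrees, less where a joint would pass 70% of its speed; a pose out of reach is approached as far as the arm can. A call is refused whole if a number of a shift passes 6.25 or a number of a turn 0.188, either way. A call with a gripper value outside its range is refused whole. The fingers move at their own pace and stop on an object; "force" is the grip in N (left out, the last holds). Time passes only in rows, so rows that do not move let the fingers close. It gives the time, the measured TCP pose, the force and the opening at its end, in the units of the state.
- ctrl.get_state(): the state, without advancing time (a new reading comes with each control period).
- optics.get_image(name): name is "scene" or "top" or "wrist"; returns the picture (400x640x3 uint8, red, green, blue); there is no depth.
- optics.calibration(name): a dict with "K" (3x3 intrinsics, pixels), "pose" (4x4, takes a point from camera to world coordinates); the wrist camera has in their place "hand_eye" (4x4, takes a point from camera to tool coordinates, whose origin is the TCP and whose axes are the flange's). Camera axes: x right, y down, z forward; pixel columns grow to the right and rows downward; lengths in m; the calibration is good to about 2 mm. A picture is of the moment at which its call begins: read the wrist's pose just before it. calibration takes no time and is no camera call.
- ticket.close_job(): hands the job in, once; it reports no verdict.
The state is a dict: "time": time; "joint_positions": joint angles; "qd": joint speeds; "joint_torque": joint torques, N m; "position": TCP position; "tool_rot": TCP orientation; "ft_force": force on the tool from outside, world axes, zero at the start; "torque": the same for the moment, N m; "grip_width": opening from 0.0 (shut) to 1.0 (fully open).
Only numpy, scipy, OpenCV 4.12 (cv2) and the standard library are available. Lean on these libraries where they do the work, as an engineer would, in place of code of your own. Each camera call takes 0.05 s, during which the arm holds its last target.

## Task

Stand the steel milk jug in the marked circle of the round bamboo drip board, with its spout pointing along the board's tongue, and have the notch in the jug's lid turned to line up with the spout, ready to pour. Keep the jug upright, set it down gently, and leave the other breakfast things where they are.

Things in the scene. Friction and masses are not known exactly. Their poses are not given: they have to be found in the camera images.
- board: fixed bamboo drip board: disc 150 mm across, 12 mm thick, flat on top, with a 40 mm wide tongue sticking out on one side, its tip 130 mm from the disc's centre. Three thin dark lines run along the tongue; a thin dark circle, 89 mm across, mid-disc marks the jug's place. Origin: centre of the disc's underside, on the table; x axis along the tongue, z up
- jug_mid (a point): stainless steel milk jug, loose, 0.4 to 0.7 kg: round, flat base 80 mm across, 70 mm across at the top, 112 mm tall without lid; a short spout 18 mm wide at the rim and a side handle opposite (to 79 mm from the axis). This point: on the jug's axis, 56 mm above its base. x axis towards the spout (handle at -x), z up
- lid_grip (a point): jug's black lid, a captive disc 70 mm across, 10 mm thick. A grip bar 44 mm long, 12 wide, 36 high crosses its centre: turn the lid or lift the whole jug by it. A notch about 30 mm wide in the lid's rim lies at one end of the bar. Point: on the jug's axis, 147 mm above the jug's base, 24 above the lid's disc, 12 below the bar's top. x axis along the bar to the notch, z up
- lid (a joint): angle of lid on jug, rad: 0 = notch at the spout, positive = notch anticlockwise of it seen from above; -1.8 to 1.8. Light friction, about 0.012 N m; stays where left, no click or stop at 0. When the jug hangs from the bar the friction keeps the angle; when it stands, only its weight keeps it from turning along, less so while the gripper bears some of it
- tumbler_a: one of two clear glass tumblers, 64 mm across the rim, 95 mm tall, standing on the table; origin at the centre of its underside; a bystander
- tumbler_b: the other clear glass tumbler, same size; origin at the centre of its underside; a bystander
- egg_cup: white ceramic egg cup, 50 mm across, 58 mm tall; origin at the centre of its underside; a bystander
- butter_box: yellow plastic butter box, 122 x 87 mm, 62 mm tall; origin at the centre of its underside; a bystander
- crisp_holder: bamboo rack full of crispbread slices, 190 x 100 mm, 96 mm tall; origin at the centre of its underside; a bystander
- jug_spout (a point): tip of the jug's spout, 53 mm from the jug's axis, 109 mm above its base
Mind the look-alikes: they are no part of the job. Leave any red look-alike of the part that bears jug_mid alone.

How it is judged:
At the end, for the whole second after the job is handed in: The jug stands upright and still on the board, its axis within 15 mm of the disc's centre, the spout within 0.18 rad (10 degrees) of the tongue's direction and on the tongue's side, and the lid's notch within 0.18 rad of the spout (horizontal distance between jug_mid and board below 0.015 m and z of jug_mid in the frame of board between 0.063 and 0.073 m and angle between jug_mid's own z axis and vertical below 0.06 rad and angle between the x axis of jug_mid and the x axis of board, either way round below 0.18 rad and x of jug_spout in the frame of board above 0.02 m and value of joint lid between -0.18 and 0.18 rad and linear speed of jug below 0.02 m/s and velocity of joint lid between -0.05 and 0.05 rad/s); the robot touches nothing.
It fails at once if the jug tips by more than 0.45 rad (angle between jug_mid's own z axis and vertical above 0.45 rad).
It fails at once if the jug is dropped or banged onto the board (more than 60 N) (contact force between jug and board above 60 N).
It fails at once if a bystander (tumbler, egg cup, butter box, crispbread holder) is moved by more than 30 mm (distance of any of tumbler_a, tumbler_b, egg_cup, butter_box, crisp_holder from where it was at the start of the episode above 0.03 m).
It also fails if it takes over 43 s, if anything falls off the work surface, if the arm or the gripper's body presses on something with over 40 N, if the wrist force passes 120 N, or if a joint passes its speed limit or range.

## Working session

There is one attempt and no reset: what is moved stays moved. The work goes in short steps, Python scripts to look and compute and a tool call to move; the robot and the scene stay as the last step left them, time stands still between calls to the robot, and variables do not carry over. Pictures are saved under pics/ and viewed, and the job is handed in when it is done.

Besides the shell and the picture viewer there is one more tool, called after "Request:" as name(argument=value, ...), one argument or row to a line, values as JSON. play_rows: Moves the arm, as the interface text tells. Its arguments: {"type":"object","properties":{"motion":{"type":"array"},"force":{"type":"number"}},"required":["motion"]}

```bash
ls; mkdir -p pics; cat > h.py <<'E'
import sys; sys.path.insert(0,'.')
import numpy as np, cv2
from bench import ctrl, optics, ticket
from scipy.spatial.transform import Rotation as R
def snap(n,f):
    im=optics.get_image(n); cv2.imwrite('pics/'+f,im[:,:,::-1]); return im
def pose(n):
    c=optics.calibration(n); K=np.array(c['K'])
    if 'pose' in c: return K,np.array(c['pose'])
    s=ctrl.get_state(); T=np.eye(4);T[:3,:3]=R.from_rotvec(s['tool_rot']).as_matrix();T[:3,3]=s['position']
    return K,T@np.array(c['hand_eye'])
def ray(K,T,u,v,z):
    d=T[:3,:3]@np.linalg.inv(K)@[u,v,1]; o=T[:3,3]; return o+d*(z-o[2])/d[2]
def proj(K,T,p):
    q=np.linalg.inv(T)@np.r_[p,1]; q=K@q[:3]; return q[:2]/q[2]
E
python3 - <<'E'
from h import *
s=ctrl.get_state();print({k:np.round(v,3) for k,v in s.items()})
snap('top','top0.png');snap('scene','scene0.png')
for n in('top','scene'):
    K,T=pose(n);print(n,np.round(K,1).tolist(),np.round(T,3).tolist())
E
```

```text
pics
{'time': np.float64(0.0), 'joint_positions': array([-1.255,  0.322, -0.07 ,  1.452,  0.023,  1.371, -0.057]), 'qd': array([ 0.001, -0.001,  0.002, -0.   , -0.001,  0.   ,  0.001]), 'joint_torque': array([-0.0000e+00, -4.9130e+01, -4.0400e-01, -3.1253e+01, -6.4000e-02,
        4.4000e-02,  0.0000e+00]), 'position': array([0.193, 0.62 , 0.2  ]), 'tool_rot': array([-4.720e-01, -3.106e+00,  3.000e-03]), 'ft_force': array([-0.136, -0.326, -0.211]), 'torque': array([ 0.015, -0.031, -0.005]), 'grip_width': np.float64(0.998)}
top [[373.1, 0.0, 317.5], [0.0, 373.1, 202.2], [0.0, 0.0, 1.0]] [[0.02, -0.999, 0.046, 0.443], [-0.999, -0.018, 0.032, -0.036], [-0.031, -0.046, -0.998, 1.126], [0.0, 0.0, 0.0, 1.0]]
scene [[507.6, 0.0, 309.7], [0.0, 507.6, 196.7], [0.0, 0.0, 1.0]] [[-0.562, 0.706, -0.431, 1.043], [0.827, 0.478, -0.294, 0.368], [-0.001, -0.522, -0.853, 1.221], [0.0, 0.0, 0.0, 1.0]]
```

View pics/top0.png

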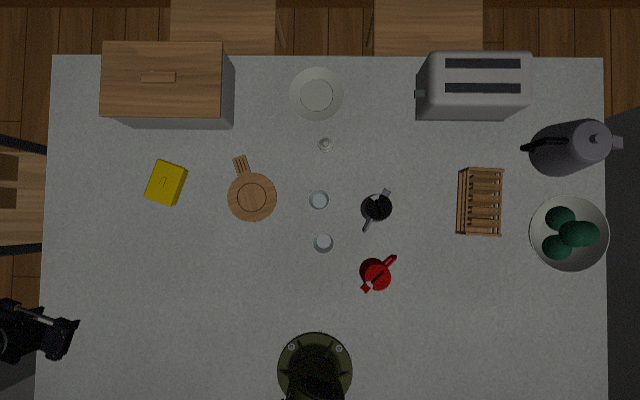

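View pics/scene0.png

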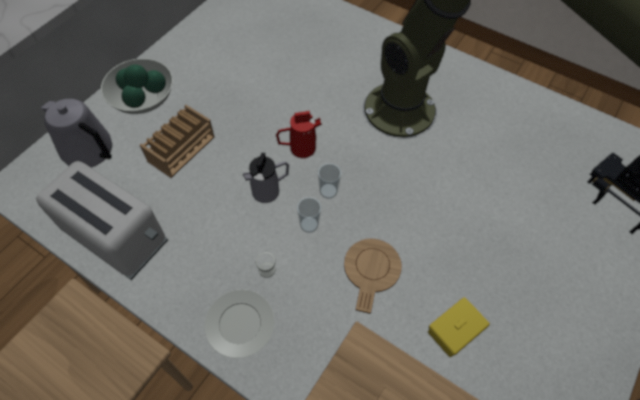

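The top view shows the board at about (252,197), with its tongue pointing up-left to (240,160). There are two jug candidates: a steel/grey jug with a black lid at (377,207) and a red one at (376,274). The steel one fits the description. I'll enlarge both to confirm.

```bash
python3 - <<'E'
from h import *
im=cv2.imread('pics/top0.png')
a=cv2.resize(im[175:245,340:415],None,fx=8,fy=8,interpolation=cv2.INTER_CUBIC)
cv2.imwrite('pics/c1.png',np.clip(a*1.8,0,255).astype('uint8'))
a=cv2.resize(im[145:230,215:290],None,fx=7,fy=7,interpolation=cv2.INTER_CUBIC);cv2.imwrite('pics/c2.png',np.clip(a*1.3,0,255).astype('uint8'))
im=cv2.imread('pics/scene0.png')
a=cv2.resize(im[140:210,230:340],None,fx=7,fy=7,interpolation=cv2.INTER_CUBIC);cv2.imwrite('pics/c3.png',np.clip(a*1.8,0,255).astype('uint8'))
E
```

```text
(no output)
```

View pics/c1.png

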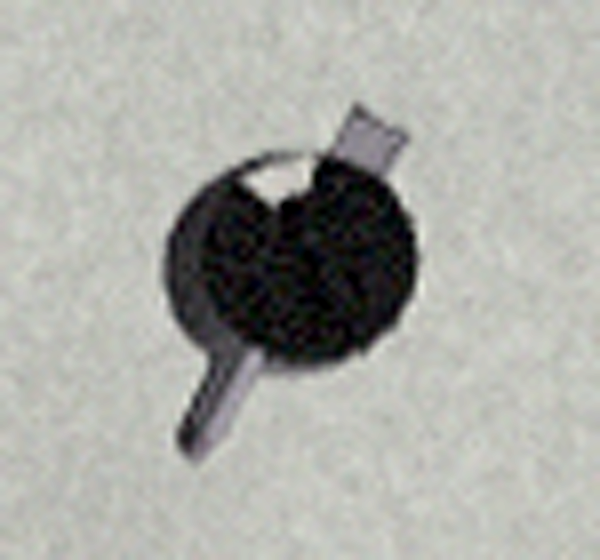

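View pics/c2.png

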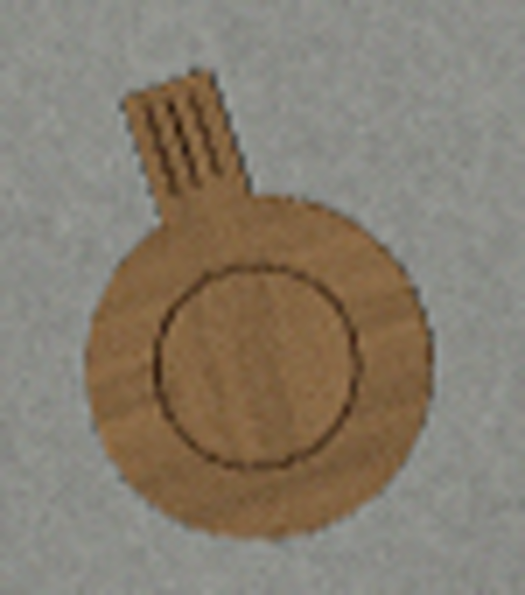

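View pics/c3.png

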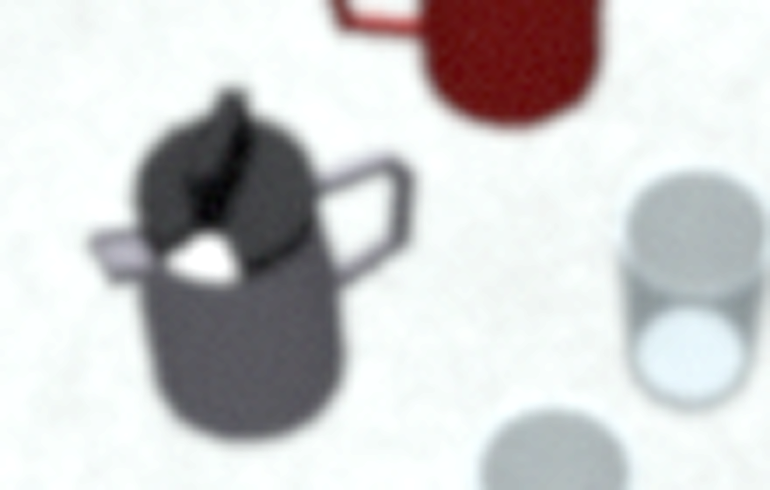

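```bash
cat > m.py <<'E'
from h import *
im=cv2.imread('pics/top0.png'); K,T=pose('top')
g=im.max(2).astype(int)
def full(u,v,x0,y0,s): return (u+.5)/s-.5+x0,(v+.5)/s-.5+y0
P=lambda n,u,v,z:(print(n,np.round([u,v],1),np.round(ray(K,T,u,v,z),4)),ray(K,T,u,v,z))[1]
# lid
m=np.zeros_like(g,np.uint8);m[175:245,340:415]=(g<28)[175:245,340:415]
n,l,st,c=cv2.connectedComponentsWithStats(m); i=1+st[1:,4].argmax();print(st[i])
ct=cv2.findContours((l==i).astype('uint8'),0,1)[0][0];(cx,cy),r=cv2.minEnclosingCircle(ct)
A=P('lid',cx,cy,.123);print('r m',r/373*1.0)
S=P('spout',*full(383,118,340,175,8),.109)
N=P('notch',*full(283,180,340,175,8),.116)
H=P('handle',*full(190,450,340,175,8),.06)
H=P('handle',*full(190,450,340,175,8),.1)
# board
h=cv2.cvtColor(im,cv2.COLOR_BGR2HSV)
m=np.zeros_like(m);m[150:230,215:290]=((h[...,1]>70))[150:230,215:290]
n,l,st,c=cv2.connectedComponentsWithStats(m); i=1+st[1:,4].argmax();print(st[i])
b=P('ring c',*full(257,367,215,145,7),.012)
t=P('tongue tip',*full(167,85,215,145,7),.012)
print('len',np.linalg.norm(t-b),'ang',np.arctan2(*(t-b)[1::-1]))
for u,v,n in [(323,237,'ta'),(319,193,'tb')]: P(n,u,v,.095)
P('egg',325,143,.058);P('butter',166,180,.062); P('crisp',480,200,.09);P('red',377,270,.123)
E
python3 m.py
```

```text
[361 195  31  25 530]
lid [376.  207.7] [ 0.4775 -0.1611  0.123 ]
r m 0.04129718136212142
spout [387.4 189.3] [ 0.5284 -0.1931  0.109 ]
notch [374.9 197.1] [ 0.5063 -0.1587  0.116 ]
handle [363.3 230.8] [ 0.4132 -0.1338  0.06  ]
handle [363.3 230.8] [ 0.4143 -0.1301  0.1   ]
[ 227  155   50   67 2144]
ring c [251.3 197. ] [0.5064 0.1991 0.012 ]
tongue tip [238.4 156.7] [0.6278 0.2416 0.012 ]
len 0.1286593751003974 ang 0.33698933567842343
ta [323 237] [ 0.3949 -0.0202  0.095 ]
tb [319 193] [ 0.5161 -0.0068  0.095 ]
egg [325 143] [ 0.6636 -0.0203  0.058 ]
butter [166 180] [0.5485 0.4387 0.062 ]
crisp [480 200] [ 0.5049 -0.449   0.09  ]
red [377 270] [ 0.3119 -0.1657  0.123 ]
```

Request:
play_rows(
  motion=[
    [0, -1.5, -1, -0.8, 0],
    [0, -3.35, -2.1, -0.8, 0],
    [0, -3.35, -2.1, -0.8, 0],
    [0, -3.35, -2.1, -0.8, 0],
    [0, -3.35, -2.1, -0.8, 0],
    [0, -3.35, -2.1, -0.8, 0],
    [0, -3.35, -2.1, -0.8, 0],
    [0, -3.35, -2.1, -0.8, 0],
    [0, -3.35, -2.1, -0.8, 0],
    [0, -3.35, -2.1, -0.8, 0],
    [0, -1.8, -1.1, 0, 0],
  ],
  force=15,
)

```text
time: 1.48
position: [0.4526, 0.317, 0.2823]
tool_rot: [0.479, 3.103, 0.002]
ft_force: [-1.0, -0.5, -0.1]
grip_width: 0.995
```

Request:
play_rows(
  motion=[
    [0, -0.6, -1.9, 0, 0],
    [0, -1.29, -3.86, 0, 0],
    [0, -1.29, -3.86, 0, 0],
    [0, -1.29, -3.86, 0, 0],
    [0, -1.29, -3.86, 0, 0],
    [0, -1.29, -3.86, 0, 0],
    [0, -1.29, -3.86, 0, 0],
    [0, -1.29, -3.86, 0, 0],
    [0, -1.29, -3.86, 0, 0],
    [0, -0.6, -1.9, 0, 0],
  ],
)

```text
time: 2.72
position: [0.4558, -0.0474, 0.2809]
tool_rot: [-0.477, -3.105, -0.002]
ft_force: [-0.3, 0.5, -0.9]
grip_width: 0.997
```

```bash
python3 - <<'E'
from h import *
s=ctrl.get_state();print({k:np.round(v,3) for k,v in s.items()})
snap('wrist','w0.png');K,T=pose('wrist');print(np.round(K,1).tolist(),np.round(T,3).tolist())
print(np.round(optics.calibration('wrist')['hand_eye'],3).tolist())
E
```

```text
{'time': np.float64(2.725), 'joint_positions': array([-0.549, -0.161,  0.531,  1.786,  0.08 ,  1.495,  1.236]), 'qd': array([ 0.111,  0.01 ,  0.173, -0.019,  0.006, -0.002,  0.314]), 'joint_torque': array([  0.078, -18.481,  -2.379, -31.557,   0.208,   0.132,  -0.235]), 'position': array([ 0.456, -0.047,  0.281]), 'tool_rot': array([-4.770e-01, -3.105e+00, -2.000e-03]), 'ft_force': array([-0.267,  0.467, -0.933]), 'torque': array([-0.008, -0.021, -0.049]), 'grip_width': np.float64(0.997)}
[[320.9, 0.0, 317.4], [0.0, 320.9, 194.3], [0.0, 0.0, 1.0]] [[0.302, 0.913, 0.274, 0.38], [0.953, -0.29, -0.086, -0.026], [0.001, 0.288, -0.958, 0.466], [0.0, 0.0, 0.0, 1.0]]
[[0.0, -0.958, -0.288, 0.079], [1.0, -0.0, 0.0, -0.0], [-0.0, -0.288, 0.958, -0.185], [0.0, 0.0, 0.0, 1.0]]
```

View pics/w0.png

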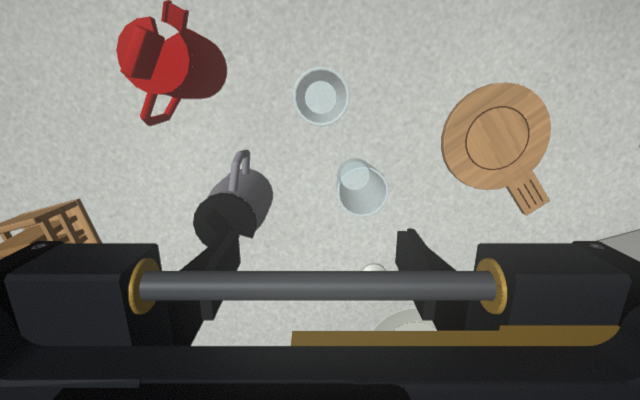

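Request:
play_rows(
  motion=[
    [0, -3.4, -2.1, 0, 0],
    [0, -3.4, -2.1, 0, 0],
    [0, -3.4, -2.1, 0, 0],
    [0, -3.4, -2.1, 0, 0],
    [0, 0, 0, 0, 0],
    [0, 0, 0, 0, 0],
  ],
)

```text
time: 3.52
position: [0.5613, -0.164, 0.2804]
tool_rot: [-0.471, -3.105, -0.002]
ft_force: [-0.3, 0.2, 0.0]
grip_width: 1.002
```

```bash
python3 - <<'E'
from h import *
K,T=pose('wrist');im=snap('wrist','w1.png');np.savez('w1.npz',K=K,T=T);print(ctrl.get_state()['position'])
print(proj(K,T,[.48,-.168,.123]))
E
```

```text
[ 0.56136405 -0.16371738  0.28076   ]
[289.87044003 100.95121518]
```

View pics/w1.png

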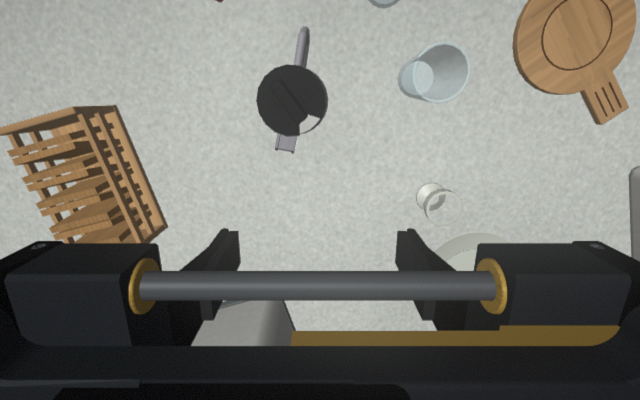

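The jug is in clear view: lid centre at about (292,100), spout at (286,146), handle at (304,33) and notch at (312,124).

```bash
python3 - <<'E'
from h import *
im=cv2.imread('pics/w1.png')
a=cv2.resize(im[20:160,240:345],None,fx=5.5,fy=4.2857*1.2833,interpolation=cv2.INTER_CUBIC)
a=cv2.resize(im[50:160,240:345],None,fx=5.4,fy=5.4,interpolation=cv2.INTER_CUBIC)
cv2.imwrite('pics/c4.png',np.clip(((a/255.)**.5)*255,0,255).astype('uint8'))
E
```

```text
(no output)
```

View pics/c4.png

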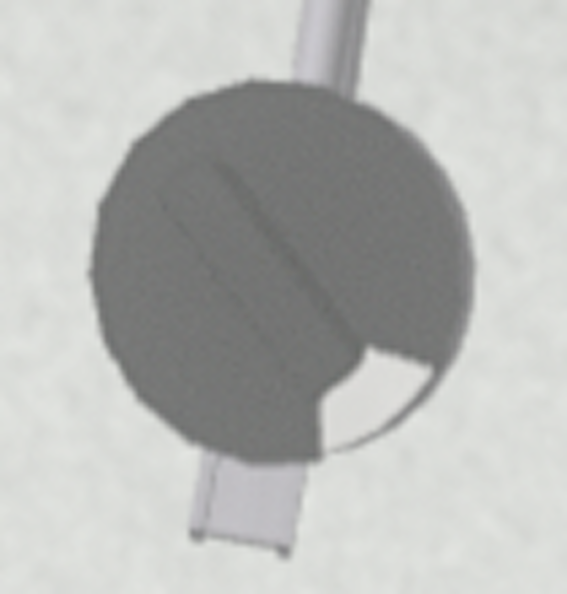

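```bash
python3 - <<'E'
from h import *
d=np.load('w1.npz');K,T=d['K'],d['T']
def P(n,x,y,z):
    p=ray(K,T,(x+.5)/5.4-.5+240,(y+.5)/5.4-.5+50,z);print(n,np.round(p,4));return p
ang=lambda a,b:np.arctan2(*(b-a)[1::-1])
A=P('lid',281,272,.123)
print('dia',np.linalg.norm(P('l',92,270,.123)-P('r',472,270,.123)))
S=P('sp',241,545,.109);print('spout',ang(A,S),np.linalg.norm((S-A)[:2]))
H=ray(K,T,304,31,.085);print(H,ang(H,S),ang(H,A))
print('notch',ang(A,P('n1',370,346,.123)),ang(A,P('n2',321,400,.123)),ang(A,P('n3',435,368,.123)),ang(A,P('n4',321,461,.123)))
print('bar',ang(P('',215,165,.159),P('',358,345,.159)),ang(P('',160,200,.159),P('',285,365,.159)))
b=ray(K,T,577,32,.012);
t=ray(K,T,608,110,.012);print(b,t,ang(b,t))
# board ring centre/tongue
s=ctrl.get_state();print(s['position'],R.from_rotvec(s['tool_rot']).as_matrix().round(3).tolist())
E
```

```text
lid [ 0.4796 -0.166   0.123 ]
l [ 0.4687 -0.2     0.123 ]
r [ 0.49   -0.1313  0.123 ]
dia 0.07196750203221583
sp [ 0.5281 -0.1921  0.109 ]
spout -0.49339948853060916 0.05506862767101116
[ 0.41550211 -0.13346651  0.085     ] -0.47971510781326143 -0.4692313830414871
n1 [ 0.4976 -0.154   0.123 ]
n2 [ 0.5044 -0.1661  0.123 ]
n3 [ 0.5052 -0.1433  0.123 ]
n4 [ 0.5155 -0.1698  0.123 ]
notch 0.5874979519807456 -0.006901580956915219 0.7247644620281778 -0.10575682185501457
 [ 0.4608 -0.1684  0.159 ]
 [ 0.4956 -0.1545  0.159 ]
 [ 0.4633 -0.179   0.159 ]
 [ 0.495  -0.1676  0.159 ]
bar 0.37882711895680143 0.34618344381814936
[0.50673018 0.20195476 0.012     ] [0.61841772 0.23528499 0.012     ] 0.2900101923291728
[ 0.56136405 -0.16371738  0.28076   ] [[-0.955, 0.296, -0.0], [0.296, 0.955, 0.002], [0.001, 0.002, -1.0]]
```

Request:
play_rows(
  motion=[
    [0, 2.57, -0.9, 0, 0],
    [0, 2.57, -0.9, 0, 0],
    [0, 2.57, -0.9, 0, 0],
    [0, 0, 0, 0.5, -0.16],
    [0, 0, 0, 2.5, -0.16],
    [0, 0, 0, 2.5, -0.16],
    [0, 0, 0, 2.5, -0.16],
    [0, 0, 0, 0, 0],
    [0, 0, 0, 0, 0],
  ],
)

```text
time: 4.7
position: [0.4807, -0.1675, 0.2019]
tool_rot: [-0.526, 3.095, 0.001]
ft_force: [0.3, 0.3, 0.6]
grip_width: 1.003
```

```bash
cat > e.py <<'E'
from h import *
import sys
tx,ty,tz=map(float,sys.argv[1:4])
s=ctrl.get_state();M=R.from_rotvec(s['tool_rot']).as_matrix()
yaw=np.arctan2(M[1,0],M[0,0])%(2*np.pi)
print('pos',s['position'].round(4) if hasattr(s['position'],'round') else s['position'],'yaw',round(yaw,4),'yaw-pi',round(yaw-np.pi,4),'F',np.round(s['ft_force'],2),'tilt',np.round(M[:,2],4),'q',np.round(s['joint_positions'],2), 'g',s['grip_width'],s['time'])
print('shift cm',np.round(M.T@(np.array([tx,ty,tz])-s['position'])*100,2))
E
python3 e.py .480 -.1665 .138
```

```text
pos [ 0.4807 -0.1675  0.2019] yaw 3.4783 yaw-pi 0.3368 F [0.26 0.28 0.61] tilt [ 1.8e-03  7.0e-04 -1.0e+00] q [-0.45 -0.    0.75  1.82 -0.    1.32  2.2 ] g 1.0030230861113452 4.7
shift cm [0.05 0.12 6.39]
```

Request:
play_rows(
  motion=[
    [0, 0, 0.1, 2, 0],
    [0, 0.05, 0, 2, 0],
    [0, 0, 0, 1.5, 0],
    [0, 0, 0, 0.9, 0],
    [0, 0, 0, 0, 0],
    [0.5, 0, 0, 0, 0],
    [0.9, 0, 0, 0, 0],
    [1, 0, 0, 0, 0],
    [1, 0, 0, 0, 0],
    [1, 0, 0, 0, 0],
    [1, 0, 0, 0, 0],
  ],
  force=25,
)

```text
time: 6.08
position: [0.4796, -0.1674, 0.1367]
tool_rot: [-0.529, 3.097, 0.0]
ft_force: [-0.7, 0.2, -0.2]
grip_width: 0.404
```

```bash
python3 e.py .480 -.1665 .138; python3 -c "
from h import *
K,T=pose('wrist');snap('wrist','w2.png')"
```

```text
pos [ 0.4796 -0.1674  0.1367] yaw 3.4798 yaw-pi 0.3382 F [-0.72  0.17 -0.17] tilt [ 0.e+00  1.e-04 -1.e+00] q [-0.44  0.06  0.76  1.91 -0.04  1.19  2.24] g 0.40406678599468465 6.075
shift cm [-0.07  0.07 -0.13]
```

View pics/w2.png

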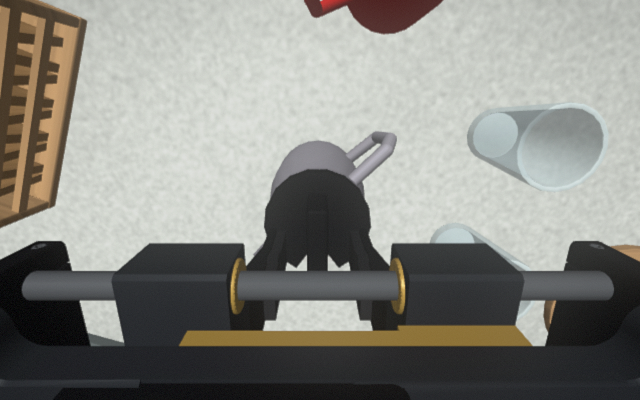

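The bar sits between the fingers at (317,235), which are still closing. I'll let them finish.

Request:
play_rows(
  motion=[
    [1, 0, 0, 0, 0],
    [1, 0, 0, 0, 0],
    [1, 0, 0, 0, 0],
    [1, 0, 0, 0, 0],
    [1, 0, 0, 0, 0],
    [1, 0, 0, 0, 0],
  ],
)

```text
time: 6.88
position: [0.4802, -0.1676, 0.1374]
tool_rot: [-0.528, 3.095, -0.001]
ft_force: [-0.0, 0.8, 5.0]
grip_width: 0.011
```

```bash
python3 e.py .480 -.1665 .138; python3 -c "
from h import *
K,T=pose('wrist');snap('wrist','w3.png')"
```

```text
pos [ 0.4802 -0.1676  0.1374] yaw 3.4798 yaw-pi 0.3382 F [-0.01  0.81  5.04] tilt [ 1.5e-03 -1.0e-04 -1.0e+00] q [-0.44  0.06  0.76  1.9  -0.04  1.19  2.24] g 0.010938949861364988 6.875
shift cm [-0.02  0.11 -0.06]
```

View pics/w3.png

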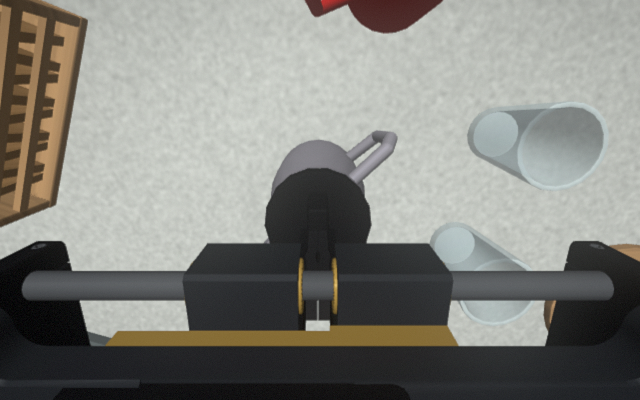

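```bash
python3 - <<'E'
from h import *
for n,f,(x0,x1,y0,y1) in (('wrist','w4',(230,410,120,340)),('scene','s4',(200,340,60,220))):
    im=optics.get_image(n)[:,:,::-1]
    a=cv2.resize(im[y0:y1,x0:x1],None,fx=3.6 if n=='scene' else 2.7,fy=3.6 if n=='scene' else 2.7,interpolation=cv2.INTER_CUBIC)
    cv2.imwrite(f'pics/{f}.png',(((a/255.)**.5)*255).astype('uint8'))
E
```

```text
(no output)
```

View pics/w4.png

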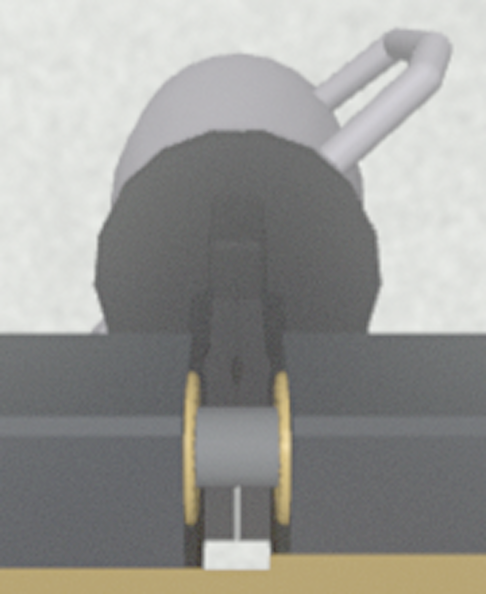

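View pics/s4.png

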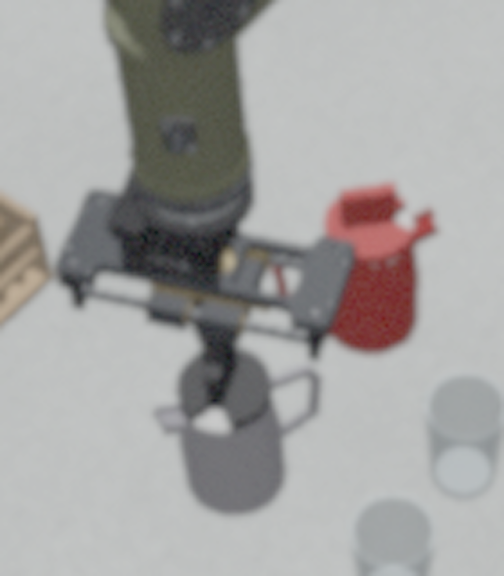

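```bash
python3 - <<'E'
from h import *
c=optics.calibration('wrist');K=np.array(c['K']);H=np.array(c['hand_eye'])
def pj(p): q=np.linalg.inv(H)@np.r_[p,1];q=K@q[:3];u=q[:2]/q[2];return np.round((u-[230,120])*2.7)
# tool coords; bar top at z: TCP z .137 -> bar top .159 = -0.022 ; lid top .123= +.014
for n,p in dict(bar_end_top=(.022,0,-.022),bar_end_bot=(.022,0,.014),barL=(.022,.006,-.022),barR=(.022,-.006,-.022),lid_far=(.035,0,.014),pad_edge_tip=(.0095,0,.008),pad_at_top=(.0095,0,-.022),back=(-.022,0,-.022),ctr=(0,0,-.022),padback=(-.0095,0,-.022)).items(): print(n,pj(p))
E
```

```text
bar_end_top [236. 241.]
bar_end_bot [236. 191.]
barL [266. 241.]
barR [205. 241.]
lid_far [236. 137.]
pad_edge_tip [236. 248.]
pad_at_top [236. 299.]
back [236. 435.]
ctr [236. 341.]
padback [236. 383.]
```

Request:
play_rows(
  motion=[
    [1, 0, 0, 0, 0.06],
    [1, 0, 0, 0, 0.12],
    [1, 0, 0, 0, 0.12],
    [1, 0, 0, 0, 0.12],
    [1, 0, 0, 0, 0.12],
    [1, 0, 0, 0, 0.12],
    [1, 0, 0, 0, 0.11],
    [1, 0, 0, 0, 0.05],
    [1, 0, 0, 0, 0],
    [1, 0, 0, 0, 0],
  ],
)

```text
time: 8.28
position: [0.4802, -0.1673, 0.1374]
tool_rot: [0.749, 3.05, 0.001]
ft_force: [0.1, 0.4, 5.9]
grip_width: 0.007
```

```bash
python3 e.py .480 -.1665 .138; python3 -c "
from h import *
K,T=pose('wrist');snap('wrist','w5.png')
im=optics.get_image('scene')[:,:,::-1]
a=cv2.resize(im[140:220,220:320],None,fx=7,fy=7,interpolation=cv2.INTER_CUBIC);cv2.imwrite('pics/s5.png',(((a/255.)**.5)*255).astype('uint8'))
"
```

```text
pos [ 0.4802 -0.1673  0.1374] yaw 2.6599 yaw-pi -0.4817 F [0.09 0.36 5.9 ] tilt [ 1.4e-03  2.0e-04 -1.0e+00] q [-0.47  0.06  0.79  1.91 -0.05  1.19  1.42] g 0.007350684875120815 8.275
shift cm [ 0.06  0.06 -0.06]
```

View pics/w5.png

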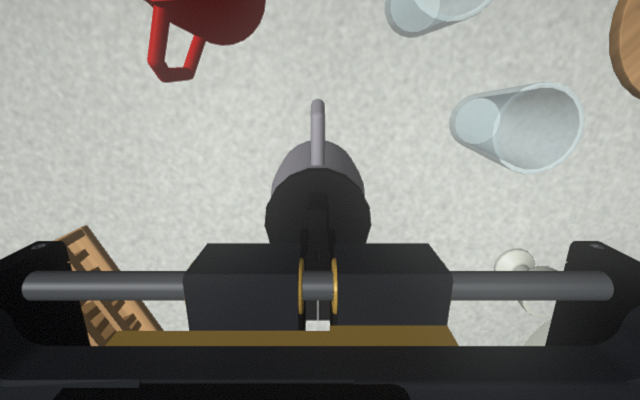

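View pics/s5.png

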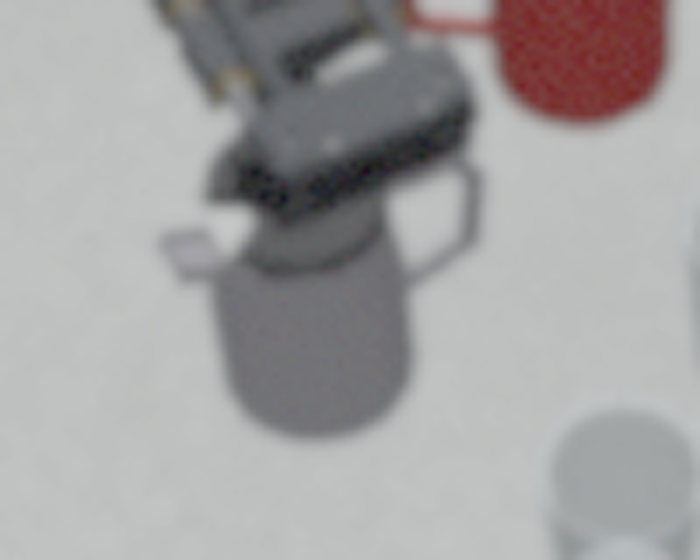

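Request:
play_rows(
  motion=[
    [1, 0, 0, -0.2, 0],
    [1, 0, 0, -0.4, 0],
    [1, 0, 0, -0.4, 0],
    [1, 0, 0, 0, 0],
    [1, 0, 0, 0, 0],
  ],
  force=30,
)

```text
time: 9.0
position: [0.4795, -0.1674, 0.1467]
tool_rot: [-0.75, -3.051, -0.0]
ft_force: [-0.6, -0.0, 0.7]
grip_width: 0.005
```

```bash
python3 e.py .480 -.1665 .138; python3 -c "
from h import *
snap('wrist','w6.png')"
```

```text
pos [ 0.4795 -0.1674  0.1467] yaw 2.6598 yaw-pi -0.4818 F [-0.58 -0.02  0.66] tilt [-0.e+00  1.e-04 -1.e+00] q [-0.48  0.05  0.79  1.89 -0.04  1.21  1.41] g 0.005497222742714418 9.0
shift cm [-0.01  0.1   0.87]
```

View pics/w6.png

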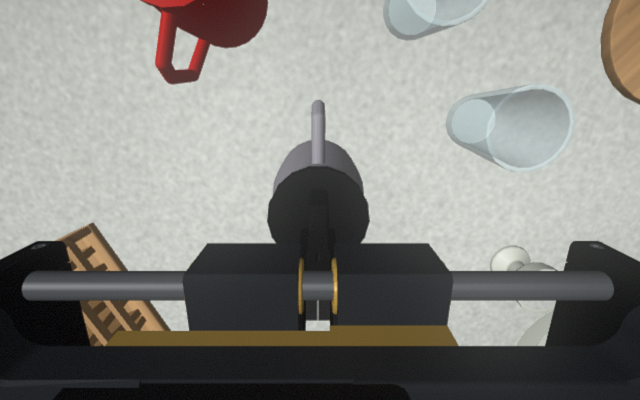

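The lid stayed down while the tool rose 1 cm, and the opening reads almost shut. So the fingertips closed on top of the bar rather than around it, and only friction turned the lid. In w0 the fingertips appear near tool z = -0.022, higher than stated. I'll open and look.

Request:
play_rows(
  motion=[
    [0.6, 0, 0, -1, 0],
    [0.6, 0, 0, -1, 0],
    [0.6, 0, 0, 0, 0],
    [0.6, 0, 0, 0, 0],
    [0.6, 0, 0, 0, 0],
  ],
)

```text
time: 9.68
position: [0.4793, -0.1673, 0.1665]
tool_rot: [-0.749, -3.05, -0.0]
ft_force: [-0.1, -0.1, -0.4]
grip_width: 0.385
```

```bash
python3 e.py .480 -.1665 .138; python3 -c "
from h import *
K,T=pose('wrist');im=snap('wrist','w7.png')[:,:,::-1]
a=cv2.resize(im[100:340,200:440],None,fx=2.4,fy=2.4,interpolation=cv2.INTER_CUBIC);cv2.imwrite('pics/w7c.png',(((a/255.)**.5)*255).astype('uint8'))
im=optics.get_image('scene')[:,:,::-1]
a=cv2.resize(im[100:200,220:320],None,fx=6,fy=6,interpolation=cv2.INTER_CUBIC);cv2.imwrite('pics/s7.png',(((a/255.)**.5)*255).astype('uint8'))
"
```

```text
pos [ 0.4793 -0.1673  0.1665] yaw 2.6598 yaw-pi -0.4818 F [-0.06 -0.13 -0.41] tilt [-5.e-04  2.e-04 -1.e+00] q [-0.48  0.03  0.79  1.87 -0.02  1.25  1.4 ] g 0.3851368289970692 9.675
shift cm [-0.02  0.1   2.85]
```

View pics/w7c.png

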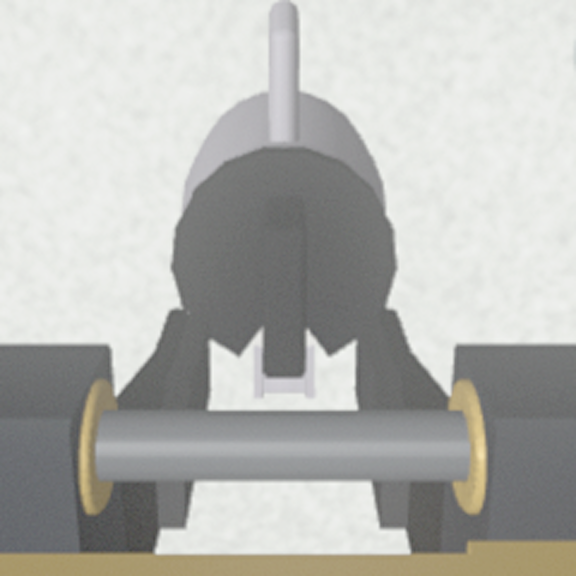

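View pics/s7.png

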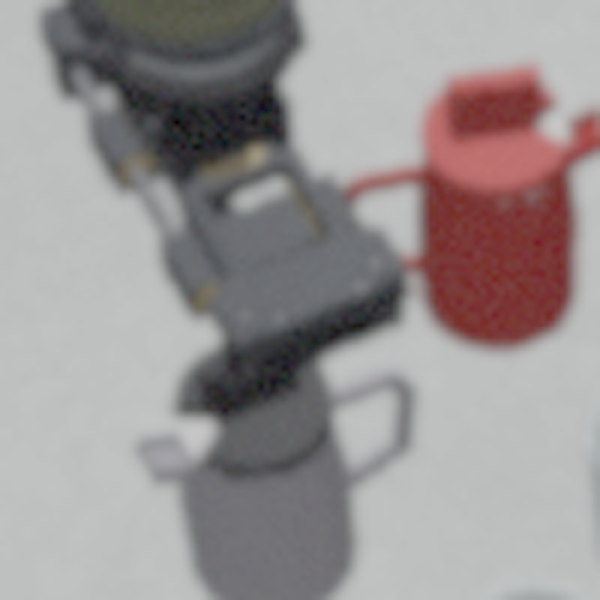

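The fingers are about 30 mm shorter than the frame description says: both their image row and their apparent gap put the tips at tool z ≈ -0.022. That fits the 5 N contact, when the tips were at the bar's top height. The lid's notch now faces the spout. I'll descend deeper in stages.

Request:
play_rows(
  motion=[
    [0.6, 0, 0, 1.5, 0],
    [0.6, 0, 0, 1.5, 0],
    [0.6, 0, 0, 0.5, 0],
    [0.6, 0, 0, 0, 0],
  ],
)

```text
time: 10.28
position: [0.4791, -0.1673, 0.131]
tool_rot: [-0.749, -3.05, 0.001]
ft_force: [0.1, 0.3, -0.1]
grip_width: 0.399
```

Request:
play_rows(
  motion=[
    [0.6, 0, 0, 0.5, 0],
    [0.6, 0, 0, 0.5, 0],
    [0.6, 0, 0, 0, 0],
  ],
)

```text
time: 10.65
position: [0.4793, -0.1673, 0.1214]
tool_rot: [-0.749, -3.05, -0.0]
ft_force: [-0.2, -0.0, -0.0]
grip_width: 0.4
```

```bash
python3 e.py .480 -.1665 .112; python3 -c "
from h import *
K,T=pose('wrist');im=snap('wrist','w8.png')[:,:,::-1]
a=cv2.resize(im[100:340,200:440],None,fx=2.4,fy=2.4,interpolation=cv2.INTER_CUBIC);cv2.imwrite('pics/w8c.png',(((a/255.)**.5)*255).astype('uint8'))"
```

```text
pos [ 0.4793 -0.1673  0.1214] yaw 2.6598 yaw-pi -0.4818 F [-0.25 -0.05 -0.03] tilt [-5.e-04  1.e-04 -1.e+00] q [-0.47  0.08  0.79  1.93 -0.06  1.16  1.44] g 0.3998650277725478 10.65
shift cm [-0.02  0.1   0.94]
```

View pics/w8c.png

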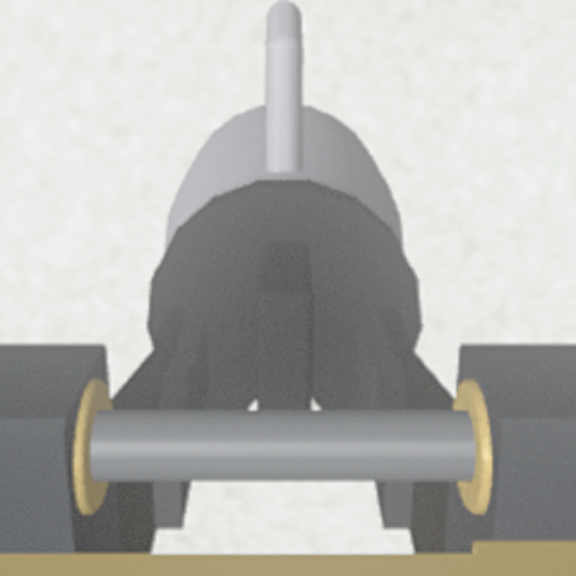

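At TCP z = 0.121 there is no force, where the stated tips would already be inside the lid. That confirms the short fingers. I'll go another 9 mm and close.

Request:
play_rows(
  motion=[
    [0.6, 0, 0, 0.5, 0],
    [0.6, 0, 0, 0.4, 0],
    [0.6, 0, 0, 0, 0],
    [1, 0, 0, 0, 0],
    [1, 0, 0, 0, 0],
    [1, 0, 0, 0, 0],
    [1, 0, 0, 0, 0],
    [1, 0, 0, 0, 0],
    [1, 0, 0, 0, 0],
    [1, 0, 0, 0, 0],
  ],
  force=30,
)

```text
time: 11.95
position: [0.4797, -0.1672, 0.1128]
tool_rot: [0.749, 3.051, 0.001]
ft_force: [0.5, 2.1, 0.9]
grip_width: 0.135
```

Request:
play_rows(
  motion=[
    [1, 0, 0, -0.2, 0],
    [1, 0, 0, -0.4, 0],
    [1, 0, 0, -0.4, 0],
    [1, 0, 0, 0, 0],
    [1, 0, 0, 0, 0],
  ],
)

```text
time: 12.58
position: [0.4794, -0.1674, 0.1227]
tool_rot: [-0.749, -3.051, -0.0]
ft_force: [-0.5, 0.6, -6.4]
grip_width: 0.133
```

```bash
python3 e.py .480 -.1665 .112; python3 -c "
from h import *
K,T=pose('wrist');im=snap('wrist','w9.png')[:,:,::-1]
a=cv2.resize(im[50:340,200:440],None,fx=2,fy=2,interpolation=cv2.INTER_CUBIC);cv2.imwrite('pics/w9c.png',(((a/255.)**.5)*255).astype('uint8'))"
```

```text
pos [ 0.4794 -0.1674  0.1227] yaw 2.6598 yaw-pi -0.4817 F [-0.47  0.6  -6.43] tilt [-2.e-04  1.e-04 -1.e+00] q [-0.47  0.08  0.79  1.92 -0.06  1.16  1.43] g 0.13319736186452083 12.575
shift cm [-0.01  0.1   1.07]
```

View pics/w9c.png

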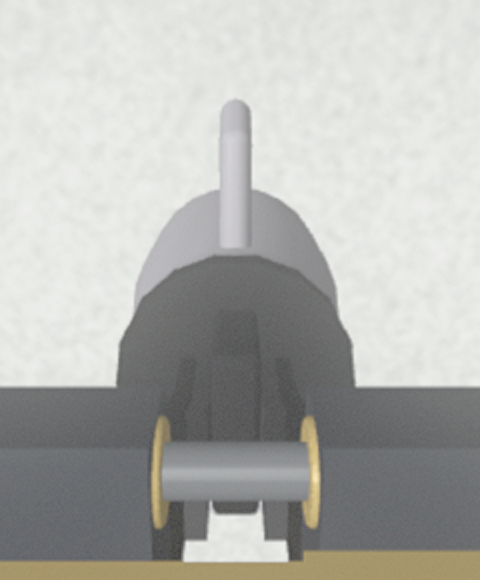

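The jug is held: the opening reads 0.133 (about 12 mm) and the weight 6.4 N. Next I lift and carry it over the board.

Request:
play_rows(
  motion=[
    [1, 0, 0, -0.8, 0],
    [1, 0, 0, -1.6, 0],
    [1, 0, 0, -2, 0],
    [1, 0, 0, -2, 0],
    [1, 0, 0, -2, 0],
    [1, 0, 0, -2, 0],
    [1, 0, 0, -1.6, 0],
    [1, 0, 0, -1, 0],
    [1, 0, 0, 0, 0],
  ],
)

```text
time: 13.75
position: [0.48, -0.1675, 0.2535]
tool_rot: [0.749, 3.05, 0.001]
ft_force: [0.0, -0.7, -7.3]
grip_width: 0.134
```

Request:
play_rows(
  motion=[
    [1, 0.4, 0.9, 0, 0],
    [1, 0.8, 1.8, 0, 0],
    [1, 1.2, 2.7, 0, 0],
    [1, 1.3, 3, 0, 0],
    [1, 1.3, 3, 0, 0],
    [1, 1.3, 3, 0, 0],
    [1, 1.3, 3, 0, 0],
    [1, 1.3, 3, 0, 0],
    [1, 1.3, 3, 0, 0],
    [1, 1.3, 3, 0, 0],
    [1, 1.2, 2.6, 0, 0],
    [1, 0.8, 1.8, 0, 0],
    [1, 0.4, 0.9, 0, 0],
    [1, 0, 0, 0, 0],
  ],
)

```text
time: 15.5
position: [0.5031, 0.178, 0.2524]
tool_rot: [-0.749, -3.051, 0.001]
ft_force: [0.3, -0.3, -6.5]
grip_width: 0.134
```

```bash
python3 e.py .506 .1995 .2527; python3 -c "
from h import *
K,T=pose('wrist');im=snap('wrist','w10.png')
snap('top','top10.png')"
```

```text
pos [0.5031 0.178  0.2524] yaw 2.6603 yaw-pi -0.4812 F [ 0.28 -0.29 -6.53] tilt [-6.e-04 -8.e-04 -1.e+00] q [-0.8   0.05  0.43  1.67 -0.02  1.43  0.72] g 0.13357226828297325 15.5
shift cm [ 0.74  2.04 -0.03]
```

View pics/w10.png

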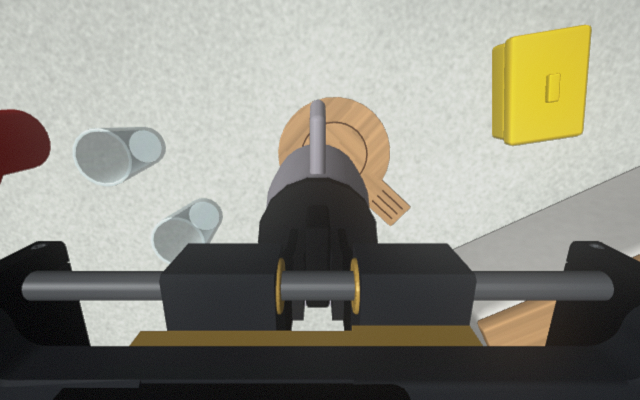

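View pics/top10.png

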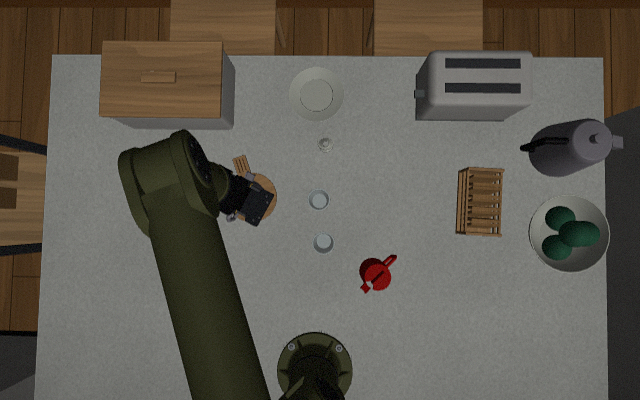

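```bash
python3 - <<'E'
from h import *
def go(f,n,x0,x1,y0,y1):
    im=cv2.imread(f);K,T=pose(n)
    h=cv2.cvtColor(im,cv2.COLOR_BGR2HSV)
    m=np.zeros(im.shape[:2],np.uint8);m[y0:y1,x0:x1]=(h[...,1]>70)[y0:y1,x0:x1]
    m=cv2.morphologyEx(m,cv2.MORPH_CLOSE,np.ones((3,3)))
    ct=max(cv2.findContours(m,0,1)[0],key=cv2.contourArea)[:,0]
    P=np.array([ray(K,T,u,v,.010)[:2] for u,v in ct])
    c=P.mean(0)
    for _ in range(20):
        k=np.linalg.norm(P-c,axis=1)<.079+.01*(_<8)
        A=np.c_[2*P[k],np.ones(k.sum())];s=np.linalg.lstsq(A,(P[k]**2).sum(1),rcond=None)[0];c=s[:2]
    r=np.sqrt(s[2]+c@c); d=P-c;far=d[np.linalg.norm(d,axis=1)>.095]
    # tongue direction: mean of tongue side boundary
    t=far.mean(0);print(n,c.round(4),r.round(4),'ang',np.arctan2(t[1],t[0]).round(3),'max',np.linalg.norm(d,axis=1).max().round(4))
go('pics/top0.png','top',215,290,145,230)
go('pics/scene0.png','scene',335,410,232,318)
E
```

```text
top [0.507 0.199] 0.0733 ang 0.344 max 0.1306
scene [0.5098 0.199 ] 0.0715 ang 0.349 max 0.1279
```

Request:
play_rows(
  motion=[
    [1, 0.3, 0.8, 0, 0],
    [1, 0.3, 0.9, 0, 0],
    [1, 0, 0.35, 0, -0.03],
    [1, 0, 0, 0, -0.07],
    [1, 0, 0, 0, -0.1],
    [1, 0, 0, 0, -0.1],
    [1, 0, 0, 0, -0.1],
    [1, 0, 0, 0, -0.1],
    [1, 0, 0, 0, -0.1],
    [1, 0, 0, 0, -0.1],
    [1, 0, 0, 0, -0.07],
    [1, 0, 0, 0, -0.04],
    [1, 0, 0, 0, -0.015],
    [1, 0, 0, 0, 0],
  ],
)

```text
time: 17.35
position: [0.5075, 0.1989, 0.2528]
tool_rot: [-0.537, 3.095, -0.0]
ft_force: [0.6, 0.5, -6.6]
grip_width: 0.134
```

Request:
play_rows(
  motion=[
    [1, 0, 0, 0.8, 0],
    [1, 0, 0, 1.5, 0],
    [1, 0, 0, 2, 0],
    [1, 0, 0, 2, 0],
    [1, 0, 0, 2, 0],
    [1, 0, 0, 1.2, 0],
    [1, 0, 0, 0.5, 0],
    [1, 0, 0, 0, 0],
    [1, 0, 0, 0, 0],
  ],
)

```text
time: 18.48
position: [0.508, 0.1991, 0.1536]
tool_rot: [-0.536, 3.094, 0.001]
ft_force: [0.7, -0.1, -7.0]
grip_width: 0.133
```

```bash
python3 e.py .507 .199 .125; python3 -c "
from h import *
K,T=pose('wrist');im=snap('wrist','w11.png')"
```

```text
pos [0.508  0.1991 0.1536] yaw 3.4848 yaw-pi 0.3432 F [ 0.71 -0.07 -7.  ] tilt [ 1.4e-03  8.0e-04 -1.0e+00] q [-0.78  0.13  0.38  1.79 -0.05  1.23  1.54] g 0.13314820064847693 18.475
shift cm [0.11 0.02 2.86]
```

View pics/w11.png

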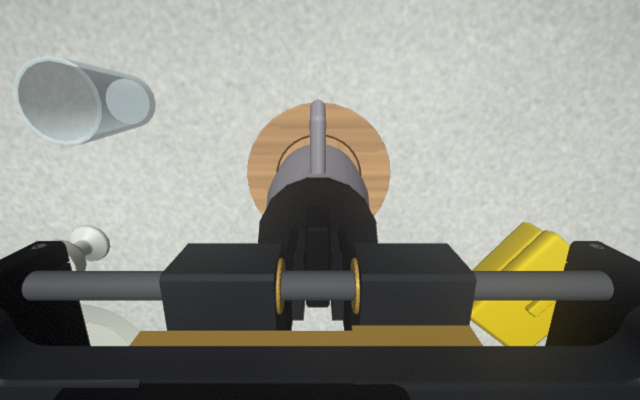

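The wrist view is symmetric: the board spans columns 248–390 and the handle sits at 318. I'll lower slowly.

Request:
play_rows(
  motion=[
    [1, 0.05, 0, 0.6, 0],
    [1, 0, 0, 0.8, 0],
    [1, 0, 0, 0.6, 0],
    [1, 0, 0, 0.3, 0],
    [1, 0, 0, 0.15, 0],
    [1, 0, 0, 0.1, 0],
    [1, 0, 0, 0, 0],
  ],
)

```text
time: 19.4
position: [0.5071, 0.1988, 0.1274]
tool_rot: [-0.536, 3.095, 0.0]
ft_force: [0.0, 0.0, -6.8]
grip_width: 0.139
```

Request:
play_rows(
  motion=[
    [1, 0, 0, 0.1, 0],
    [1, 0, 0, 0.1, 0],
    [1, 0, 0, 0, 0],
    [1, 0, 0, 0, 0],
  ],
)

```text
time: 19.9
position: [0.507, 0.1988, 0.1253]
tool_rot: [-0.537, 3.095, 0.0]
ft_force: [0.6, -0.3, -6.4]
grip_width: 0.142
```

Request:
play_rows(
  motion=[
    [1, 0, 0, 0.05, 0],
    [1, 0, 0, 0.05, 0],
    [1, 0, 0, 0, 0],
    [1, 0, 0, 0, 0],
  ],
)

```text
time: 20.4
position: [0.5072, 0.1989, 0.1249]
tool_rot: [-0.536, 3.095, 0.001]
ft_force: [-2.7, -0.8, 0.2]
grip_width: 0.132
```

Contact made: the weight has left the wrist. Releasing and backing off straight up.

Request:
play_rows(
  motion=[
    [0.8, 0, 0, 0, 0],
    [0.7, 0, 0, 0, 0],
    [0.6, 0, 0, 0, 0],
    [0.6, 0, 0, 0, 0],
    [0.6, 0, 0, 0, 0],
  ],
)

```text
time: 21.02
position: [0.507, 0.1988, 0.1243]
tool_rot: [-0.536, 3.095, 0.0]
ft_force: [-0.6, 0.0, 0.4]
grip_width: 0.394
```

Request:
play_rows(
  motion=[
    [0.6, 0, 0, -1, 0],
    [0.6, 0, 0, -2, 0],
    [0.6, 0, 0, -2.5, 0],
    [0.6, 0, 0, -3, 0],
    [0.6, 0, 0, -3, 0],
    [0.6, -2, 0, -2, 0],
    [0.6, -3, 0, 0, 0],
    [0.6, -3, 0, 0, 0],
    [0.6, -2, 0, 0, 0],
    [0.6, 0, 0, 0, 0],
    [0.6, 0, 0, 0, 0],
  ],
)

```text
time: 22.4
position: [0.6007, 0.2321, 0.2596]
tool_rot: [0.536, -3.095, -0.0]
ft_force: [-0.3, -0.9, 0.4]
grip_width: 0.395
```

```bash
python3 e.py .507 .199 .125; python3 -c "
from h import *
K,T=pose('wrist');im=snap('wrist','w12.png');np.savez('w12.npz',K=K,T=T);a=cv2.resize(im[:240,200:440,::-1],None,fx=2.4,fy=2.4,interpolation=cv2.INTER_CUBIC);cv2.imwrite('pics/w12c.png',(((a/255.)**.5)*255).astype('uint8'))
snap('scene','s12.png')"
```

```text
pos [0.6007 0.2321 0.2596] yaw 3.4847 yaw-pi 0.3431 F [-0.27 -0.94  0.45] tilt [-2.e-04 -0.e+00 -1.e+00] q [-0.73  0.3   0.41  1.39 -0.12  1.48  1.59] g 0.3949693650989174 22.4
shift cm [ 9.93  0.03 13.46]
```

View pics/w12c.png

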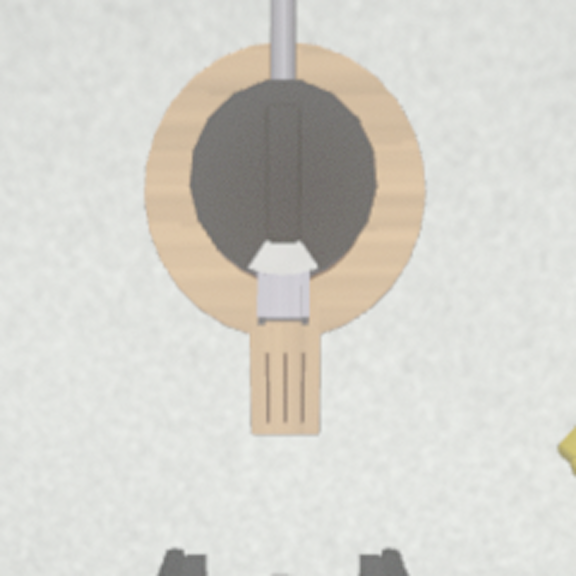

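View pics/s12.png

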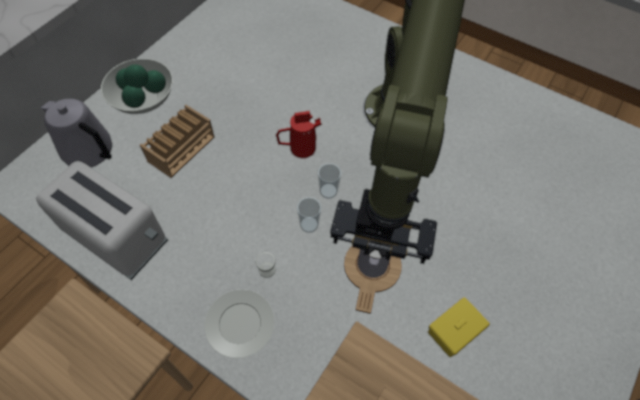

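The spout, notch and tongue all line up at column ≈285 of the crop. One numeric check along the tongue before handing in.

```bash
python3 - <<'E'
from h import *
d=np.load('w12.npz');K,T=d['K'],d['T']
p=lambda x,y,z:ray(K,T,(x+.5)/2.4-.5+200,(y+.5)/2.4-.5,z)
L=(p(283,79,.135)+p(283,278,.135))/2
t=p(285,434,.012);a=p(145,190,.012);b=p(426,190,.012)
ax=np.array([np.cos(.343),np.sin(.343),0]);c=t-.130*ax
print('lid ctr',L,'board from tip',c,'dist',np.linalg.norm((L-c)[:2]),'disc dia',np.linalg.norm(a-b))
s=p(284,321,.121);print('spout ang',np.arctan2(*(s-L)[1::-1]),'r',np.linalg.norm((s-L)[:2]))
ticket.close_job()
E
```

```text
lid ctr [0.50771403 0.1991939  0.135     ] board from tip [0.50663184 0.20019408 0.012     ] dist 0.001473590585060764 disc dia 0.14865225389339715
spout ang 0.35135069073651193 r 0.05330548626742739
the job is handed in; nothing more can be done
```

The steel jug is standing in the board's circle with its spout along the tongue and the lid's notch at the spout. I handed the job in at about 22.5 s.

- **What I did:** I turned the lid about 0.82 rad by its bar to bring the notch to the spout. I then gripped the bar, carried the jug over the tumblers, turned it about 0.82 rad and lowered it in small steps. At the last reading before release, the force on the wrist was under 3 N, and the weight was off the gripper.
- **What disagreed:** The fingers reach about 30 mm less far than the interface text says. My first grip closed on top of the bar and still turned the lid, but a test lift left the jug standing. I gripped again lower, and that hold was firm: 12 mm opening, about 6.5 N of weight.
- **Last checks:** These are all from the final wrist picture.
  - **Position:** the jug's axis is about 1.5 mm from the disc's centre.
  - **Spout:** it points at 0.351 rad, against 0.343 rad for the tongue.
  - **Notch:** by eye it is centred on the spout.
  - **Surroundings:** the gripper is clear of the jug, and by eye in the scene view the bystanders and the red jug have not moved.
- **Not checked:** I did not measure the jug's tilt or its height on the board separately.

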